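# Index a wheel cap, worm play taken up clockwise

## Robot

A 6-joint arm with a two-finger parallel gripper is mounted at the origin on a cart in front of the work surface, level with it; the furniture and walls round the work are solid. World frame = base frame: x ahead of the robot, y to its left, z up, the work surface at z = 0. Lengths are in m, angles in rad, forces in N, time in s.
With the tool pointing down it reaches from about 0.3 to 0.775 m from the base axis. Payload 14.6 kg.
Tool frame: the origin (TCP) lies at the very end of the fingers, on their centre line; the grasp point (between the pads) lies 19 mm behind it; z points along the fingers, y is the direction in which the jaws open and shut (so a half turn about z gives the same grasp; the last joint's range is limited). The gripper opens to 94 mm and grips with 3 to 60 N. Pads are 16 mm wide; open, the fingers measure 119 mm over their backs; the gripper's body (75 mm by 177 mm) begins 78 mm behind the grasp point.
Start: joints at [1.082, 0.3, 1.521, -0, 1.321, -0.067], TCP at [0.225, 0.502, 0.205] pointing down, gripper open.
Joint ranges: [-3.03, 3.03], [-0.79, 2.21], [0.23, 2.52], [-1.04, 4.18], [0, 3.07], [-2.55, 2.55]. Speed limits (rad/s): [2.22, 2.22, 2.57, 3.14, 3.14, 3.14].

## Interface

Orientations are given as [roll, pitch, yaw] about the fixed x, y, z axes, in that order (R = Rz(yaw) Ry(pitch) Rx(roll)).
In Python, from station import ctrl, vision, ticket gives the robot as it stands.
- The arm moves only by the tool step_arm, never from a script. Its argument "steps" is a list of rows, each an object of numbers: "x", "y", "z": the shift along the tool's x, y, z in m; "ax", "ay", "az": the turn, a rotation vector about the tool's x, y, z in degrees; "claw": the finger opening in m, from 0 to 0.094. A call has 1 to 5 rows; each row shifts and turns the pose as measured when the row begins, along the tool's axes as they then stand; what a row does not reach is not made up. A row lasts 1/12 s, in which the tool goes at most 41.7 mm and 7.16 degrees, less where a joint would pass 70% of its speed; a pose out of reach is approached as far as the arm can. A call with a gripper value outside its range is refused whole. The fingers move at their own pace and stop on an object; "grip_force" is the grip in N (left out, the last holds). Time passes only in rows, so rows that do not move let the fingers close. It gives the time, the measured TCP pose, the force and the opening at its end, in the units of the state.
- ctrl.get_obs(): the state, without advancing time (a new reading comes with each control period).
- vision.camera(name): name is "scene" or "top" or "wrist"; returns (picture, depth): 384x512x3 uint8, red, green, blue; 384x512 float32, m along the optical axis (not along the pixel's ray), 0 where there is no reading.
- vision.camera_params(name): a dict with "fov_y" (degrees; the focal length in pixels is half the picture's height over the tangent of half this angle, whatever the lens; pixels are square), "cx", "cy" (the principal point, pixels), "k1" (the pictures are not rectified: a ray, as slopes to the right and down, at radius r is drawn at 1 + k1 r^2 times it, then the intrinsics apply), "origin" and "attitude" of the camera in the world; the wrist camera has in their place "mount" (4x4, takes a point from camera to tool coordinates, whose origin is the TCP and whose axes are the flange's). Camera axes: x right, y up, looking along -z (the intrinsics and any distortion apply to the point x, -y, -z); pixel columns grow to the right and rows downward; lengths in m; the calibration is good to about 2 mm. A picture is of the moment at which its call begins: read the wrist's pose just before it. camera_params takes no time and is no camera call.
- ticket.hand_in(): hands the job in, once; it reports no verdict.
The state is a dict: "time_s": time; "qpos": joint angles; "joint_vel": joint speeds; "tau": joint torques, N m; "ee_pos": TCP position; "eef_rot": TCP orientation; "force": force on the tool from outside, world axes, zero at the start; "moment": the same for the moment, N m; "grip_width": finger opening in m.
Only numpy, scipy, OpenCV 4.12 (cv2) and the standard library are available. Lean on these libraries where they do the work, as an engineer would, in place of code of your own. Each camera call takes 0.05 s, during which the arm holds its last target.

## Task

The indexing head has been wound too far: its plunger rests on the index plate clockwise (seen from above) of the red-ringed hole, and the worn worm has plenty of lost motion. Draw the plunger up by its black knob, wind the crank back anticlockwise past the red-ringed hole until the cap has followed and its red line has gone a millimetre or more beyond the pointer, then come back clockwise to take up the play and let the spring plunger drop home in the red-ringed hole, so that the line ends at the pointer. Feel for the hole and do not force the pin, and leave the other things on the bench alone.

Things in the scene. Friction and masses are not known exactly. Their poses are not given: they have to be found in the camera images.
- index_head: Green cast-iron indexing head bolted to the bench, foot 150 x 176 mm. Origin on the upright crank axis at bench level; z up; its front, with the wheel cap on an upright faceplate (152 mm wide, top at z = 170 mm), faces its -x. Twelve crank turns give one turn of the cap.
- plate_centre (a point): Middle of the round steel index plate (116 mm wide) on top of the head: on the crank axis, at the plate's upper face, 182 mm over the bench. Five 10 mm holes, 72 degrees apart, lie on a 46 mm radius. The red-ringed one is at the front, towards the head's -x; the plate is clamped by hand, so it is up to 13 degrees (10 mm) to either side of straight ahead.
- index_crank: Dark crank arm, origin at plate_centre; stays where left; the plunger 46 mm out along its own -x. About 49 degrees of lost motion: inside it turns freely, beyond it drags worm and cap, some 3 N at the knob (the pin sliding on the plate adds 2 or 3 N). Starts 20 to 52 degrees clockwise of straight ahead. Over the plate: arm up to 21 mm, axis nut to 41, the plunger's fixed round steel sleeve (24 mm wide, on the arm) from 21 to 36.
- plunger: Spring plunger, an 8 mm round-ended pin; origin at its lower tip, z up. The tip is 182 mm over the bench riding on the plate's face (as at the start), 174 home in a hole (1 mm play all round), at most 188 drawn up. The spring pulls down, 2 N home, 4 N on the face; over a hole it drops in by itself if nothing rubs on the knob. More than 13 N between pin and plate spoils them.
- knob_grip (a point): Where to grip the plunger's black knob: on its axis, 59 mm above the pin's tip. The knob is 18 mm wide from 11 mm below this point to 11 mm above, with a 21 mm flange on top (6 mm thick); both are slimmer than the sleeve under it. It spins freely about its upright axis, so a grip of fixed direction can carry it round the circle.
- line (a point): Red line across the faceplate's rim, 2 mm over the rim, mid-way along its 14 mm thickness. Clockwise cranking carries it to the head's +y, 0.11 mm for each degree that the crank drags it. It starts on the +y side of the pointer.
- pointer (a point): Tip of the fixed aluminium pointer over the top of the faceplate's rim; axes as the head's. The line must end here (within 2 mm); if the lost motion was taken up the wrong way it stands 4 mm or more off although the pin is home.
- oil_can: Red oil can, 70 x 150 mm, bystander at the right; origin under its centre.
- chrome_cap: White and chrome wheel cap, 110 x 68 mm, bystander behind on the right.
- tape_measure: Yellow tape measure, 66 x 76 x 34 mm, bystander at the back.
- bolt_tin: Open grey tin, 60 x 45 mm, bystander at the back.
- tack_hammer: Small hammer, 234 mm long, bystander at the right.
- spanner_13: Bright spanner, 170 mm long, bystander at the left.
- pliers_red: Red-handled pliers, 170 mm long, bystander at the back.
- flat_cap_a: Flat grey wheel cap, 150 x 15 mm, bystander at the left.

How it is judged:
By the outcome, as a careful person would: the job done as asked, in the order asked, and still so for the second after the job is handed in, with the robot touching nothing.
It also fails if it takes over 69 s, if anything falls off the work surface, if the arm or the gripper's body presses on something with over 40 N, if the wrist force passes 120 N, or if a joint passes its speed limit or range.

## Working session

There is one attempt and no reset: what is moved stays moved. The work goes in short steps, Python scripts to look and compute and a tool call to move; the robot and the scene stay as the last step left them, time stands still between calls to the robot, and variables do not carry over. Pictures are saved under pics/ and viewed, and the job is handed in when it is done.

Besides the shell and the picture viewer there is one more tool, called by a JSON object that holds its "method" and its "body". step_arm: Moves the arm, as the interface text tells. Its arguments: {"type":"object","properties":{"steps":{"type":"array"},"grip_force":{"type":"number"}},"required":["steps"]}

```bash
ls; mkdir -p pics
cat > h.py <<'E'
import numpy as np, cv2
from station import ctrl, vision, ticket
from scipy.spatial.transform import Rotation as R
def T_tool(o):
    T=np.eye(4);T[:3,:3]=R.from_euler('xyz',o['eef_rot']).as_matrix();T[:3,3]=o['ee_pos'];return T
def cam(n):
    o=ctrl.get_obs(); im,d=vision.camera(n); return im,d,o
E
python3 - <<'E'
from h import *
print(ctrl.get_obs())
for n in ['scene','top','wrist']:
    print(n,vision.camera_params(n))
    im,d,o=cam(n); np.savez(f'{n}0.npz',im=im,d=d)
    cv2.imwrite(f'pics/{n}0.png',im[:,:,::-1])
E
```

```text
pics
{'time_s': 0.0, 'qpos': array([ 1.08237621e+00,  3.00474026e-01,  1.52159461e+00, -2.03311217e-05,
        1.32068709e+00, -6.65712569e-02]), 'joint_vel': array([ 9.87265673e-04, -5.98988683e-04,  1.64248231e-04, -3.10191298e-05,
       -1.79640376e-03, -5.62904455e-04]), 'tau': array([ 1.01253620e-03, -5.31807768e+01, -3.52741277e+01,  7.08496361e-02,
        2.42885237e-02, -3.87166165e-05]), 'ee_pos': array([0.2250645 , 0.50155128, 0.204879  ]), 'eef_rot': array([-3.14043084e+00, -5.77213421e-05,  2.71974881e+00]), 'force': array([ 0.82129403, -0.13538308,  0.16058157]), 'moment': array([ 0.01113152,  0.00520452, -0.02175612]), 'grip_width': 0.0939035934331208}
scene {'fov_y': 47.809995496968206, 'cx': 260.1280581725856, 'cy': 190.07554460462435, 'k1': -0.1494590004877605, 'origin': array([0.63412929, 1.1786431 , 0.8134147 ]), 'attitude': array([ 1.06868478, -0.01745396,  3.11618577])}
top {'fov_y': 56.044997842322246, 'cx': 253.02482782791958, 'cy': 195.56346486817858, 'k1': -0.08756805277973408, 'origin': array([ 0.44563212, -0.0070948 ,  1.16567478]), 'attitude': array([ 0.13648597, -0.01884467, -1.56745566])}
wrist {'fov_y': 68.72970321229405, 'cx': 258.8186684622524, 'cy': 190.43587205500154, 'k1': 0.015047202491561473, 'mount': array([[-7.05477245e-04,  9.66515822e-01,  2.56606056e-01,
         7.50505867e-02],
       [ 9.99999659e-01,  5.71559199e-04,  5.96462911e-04,
        -1.40830550e-04],
       [ 4.29825289e-04,  2.56606389e-01, -9.66515896e-01,
        -1.77999379e-01],
       [ 0.00000000e+00,  0.00000000e+00,  0.00000000e+00,
         1.00000000e+00]])}
```

View pics/scene0.png

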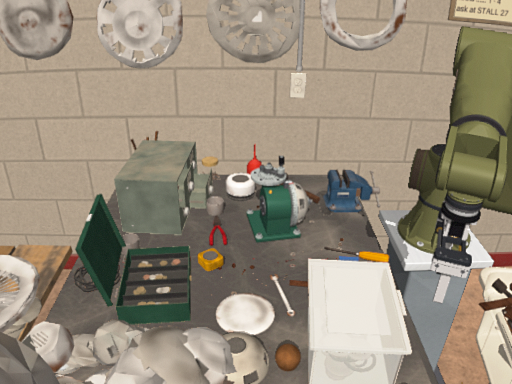

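View pics/top0.png

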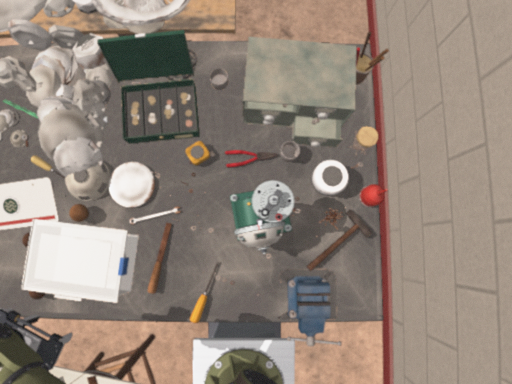

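View pics/wrist0.png

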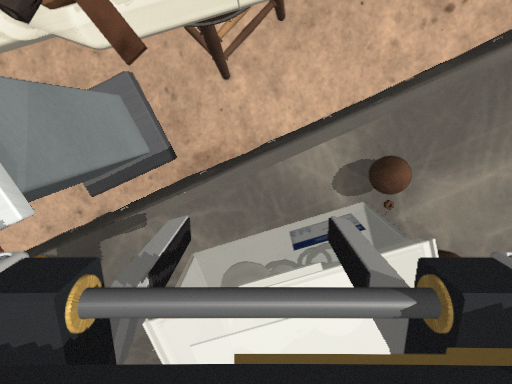

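The head is at about (270,215) in the top view, with its faceplate facing the robot. Next I'll zoom in.

```bash
cat >> h.py <<'E'
def campose(n,o=None):
    p=vision.camera_params(n)
    if n=='wrist': T=T_tool(o)@np.array(p['mount'])
    else:
        T=np.eye(4);T[:3,:3]=R.from_euler('xyz',p['attitude']).as_matrix();T[:3,3]=p['origin']
    f=192/np.tan(np.radians(p['fov_y']/2)); return T,f,p
def ray(n,u,v,o=None):
    T,f,p=campose(n,o); a=np.array([(u-p['cx'])/f,(v-p['cy'])/f]); s=a.copy()
    for _ in range(20): s=a/(1+p['k1']*(s@s))
    d=T[:3,:3]@np.array([s[0],-s[1],-1]); return T[:3,3],d   # scaled: d*depth
def onz(n,u,v,z,o=None):
    c,d=ray(n,u,v,o); return c+d*(z-c[2])/d[2]
def proj(n,P,o=None):
    T,f,p=campose(n,o); q=np.linalg.inv(T)@np.append(P,1); s=np.array([q[0],-q[1]])/-q[2]
    s=s*(1+p['k1']*(s@s)); return s*f+[p['cx'],p['cy']]
def crop(im,x0,y0,x1,y1,k,fn):
    cv2.imwrite(fn,cv2.resize(im[y0:y1,x0:x1,::-1],None,fx=k,fy=k,interpolation=cv2.INTER_CUBIC))
E
python3 - <<'E'
from h import *
a=np.load('top0.npz');crop(a['im'],220,165,310,265,6,'pics/topc.png')
a=np.load('scene0.npz');crop(a['im'],235,145,325,245,6,'pics/scenec.png')
E
```

```text
(no output)
```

View pics/topc.png

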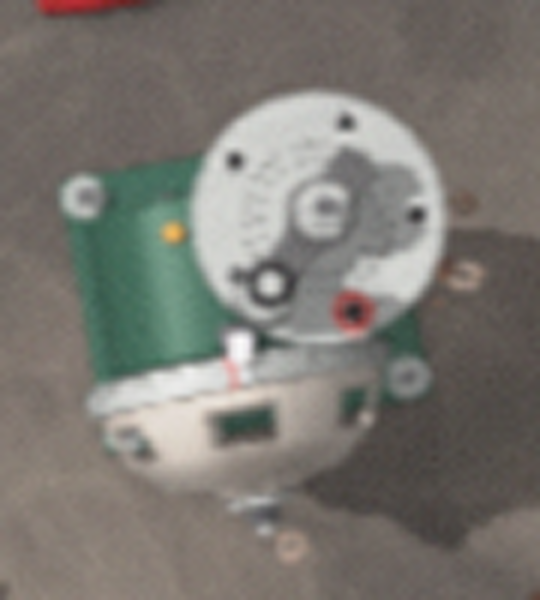

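View pics/scenec.png

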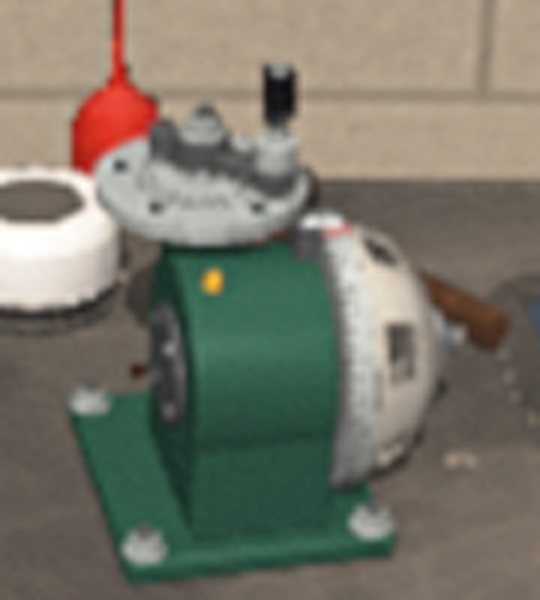

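Run:
```python
from h import *
from scipy.optimize import least_squares
c=lambda x,y:(220+(x-2.5)/6,165+(y-2.5)/6)
hs=[(235,160),(346,122),(416,214),(353,312),(238,276)]
P=np.array([onz('top',*c(*h),0.182) for h in hs])
f=lambda q:np.hypot(P[:,0]-q[0],P[:,1]-q[1])-q[2]
s=least_squares(f,[.45,-.05,.046]);print(s.x,s.fun)
C=s.x
for p in P: print(p.round(4),np.degrees(np.arctan2(p[1]-C[1],p[0]-C[0])))
print('plate centre by nut top z.223',onz('top',*c(324,207),.223))
k=onz('top',*c(270,285),.258);print('knob',k,np.hypot(*(k[:2]-C[:2])),np.degrees(np.arctan2(k[1]-C[1],k[0]-C[0])))
for n,h in dict(b1=(85,197),b2=(408,377)).items(): print(n,onz('top',*c(*h),.02))
print('line',onz('top',*c(233,373),.172),'ptr',onz('top',*c(236,360),.172))
# scene depth cross-check
a=np.load('top0.npz');d=a['d']
for h in hs+[(270,285),(320,180),(233,373)]:
    u,v=c(*h); dd=d[int(round(v)),int(round(u))]; o,r=ray('top',u,v); print(h,(o+r*dd).round(4))
```

```text
[ 0.56675968 -0.07876904  0.04592018] [ 7.50424798e-05  2.75135183e-04 -5.18302739e-04  5.53530238e-04
 -3.85405151e-04]
[ 0.5929 -0.0409  0.182 ] 55.33939811597854
[ 0.611  -0.0922  0.182 ] -16.86320140748987
[ 0.5684 -0.1241  0.182 ] -87.97178454563787
[ 0.5232 -0.0949  0.182 ] -159.7245532226952
[ 0.5394 -0.0424  0.182 ] 126.93368885924569
plate centre by nut top z.223 [ 0.56612913 -0.07870493  0.223     ]
knob [ 0.52841585 -0.05313236  0.258     ] 0.046124711373322684 146.23331914523794
b1 [0.59672366 0.03353557 0.02      ]
b2 [ 0.50154646 -0.13835162  0.02      ]
line [ 0.49568638 -0.04048965  0.172     ] ptr [ 0.50164927 -0.04185766  0.172     ]
(235, 160) [ 0.5932 -0.041   0.18  ]
(346, 122) [ 0.6111 -0.0922  0.1811]
(416, 214) [ 0.5682 -0.124   0.1831]
(353, 312) [ 0.5229 -0.0945  0.1858]
(238, 276) [ 0.5394 -0.0424  0.1822]
(270, 285) [ 0.5282 -0.053   0.2603]
(320, 180) [ 0.5798 -0.0779  0.2106]
(233, 373) [ 0.4958 -0.0406  0.1698]
```

Geometry agrees with the given sizes: the hole circle fits at 45.9 mm, the knob sits at 46.1 mm radius and the heights match. The red hole is at about -160° and the crank at 146°, so it is 54° clockwise of the hole. I'll lift, turn the tool so the jaws open along the tangent at the hole, and approach.

{"method": "step_arm", "body": {"steps": [{"z":-0.04,"az":-7},{"z":-0.04,"az":-7},{"z":-0.04,"az":-7},{"z":-0.03,"az":-7},{"az":-7,"claw":0.034}]}}

```text
validation failed for argument at $.st...
```

```bash
cat >> h.py <<'E'
def go(P,yaw=None):
    o=ctrl.get_obs();T=T_tool(o);print('t',round(o['time_s'],2),'pos',o['ee_pos'].round(4),'yaw',np.degrees(o['eef_rot']).round(2),'F',o['force'].round(2),'w',round(o['grip_width'],4))
    print('tool delta mm',(T[:3,:3].T@(np.array(P)-T[:3,3])*1000).round(1))
E
python3 -c "
from h import *
go([.528,-.053,.33])"
```

```text
t 0.15 pos [0.2251 0.5016 0.205 ] yaw [-179.95   -0.    155.83] F [ 0.12  0.31 -0.38] w 0.0942
tool delta mm [-503.4 -382.1 -124.7]
```

{"method": "step_arm", "body": {"steps": [{"x":0,"y":0,"z":-0.04,"ax":0,"ay":0,"az":-7,"claw":0.094},{"x":0,"y":0,"z":-0.04,"ax":0,"ay":0,"az":-7,"claw":0.094},{"x":0,"y":0,"z":-0.04,"ax":0,"ay":0,"az":-7,"claw":0.094},{"x":0,"y":0,"z":-0.03,"ax":0,"ay":0,"az":-7,"claw":0.06},{"x":0,"y":0,"z":0,"ax":0,"ay":0,"az":-7,"claw":0.034}], "grip_force": 15}}

```text
time_s: 0.57
ee_pos: [0.2244, 0.5003, 0.3581]
eef_rot: [-3.134, -0.006, -2.94]
force: [-0.0, -0.5, 0.3]
grip_width: 0.084
```

{"method": "step_arm", "body": {"steps": [{"x":0,"y":0,"z":0,"ax":0,"ay":0,"az":-7,"claw":0.034},{"x":0,"y":0,"z":0,"ax":0,"ay":0,"az":-1.5,"claw":0.034}]}}

```text
time_s: 0.73
ee_pos: [0.2246, 0.5006, 0.3603]
eef_rot: [-3.137, -0.005, -2.782]
force: [-0.5, -0.3, 0.5]
grip_width: 0.0708
```

```bash
python3 -c "
from h import *
go([.528,-.053,.33])"
```

```text
t 0.73 pos [0.2246 0.5006 0.3603] yaw [-179.76   -0.27 -159.38] F [-0.54 -0.31  0.51] w 0.0708
tool delta mm [ -89.2 -624.9   32.5]
```

{"method": "step_arm", "body": {"steps": [{"x":-0.006,"y":-0.041,"z":0,"ax":0,"ay":0,"az":0,"claw":0.034},{"x":-0.006,"y":-0.041,"z":0,"ax":0,"ay":0,"az":0,"claw":0.034},{"x":-0.006,"y":-0.041,"z":0,"ax":0,"ay":0,"az":0,"claw":0.034},{"x":-0.006,"y":-0.041,"z":0,"ax":0,"ay":0,"az":0,"claw":0.034},{"x":-0.006,"y":-0.041,"z":0,"ax":0,"ay":0,"az":0,"claw":0.034}]}}

```text
time_s: 1.15
ee_pos: [0.3238, 0.3195, 0.358]
eef_rot: [-3.136, -0.009, -2.768]
force: [1.0, 0.9, 0.0]
grip_width: 0.0376
```

{"method": "step_arm", "body": {"steps": [{"x":-0.006,"y":-0.041,"z":0,"ax":0,"ay":0,"az":0,"claw":0.034},{"x":-0.006,"y":-0.041,"z":0,"ax":0,"ay":0,"az":0,"claw":0.034},{"x":-0.006,"y":-0.041,"z":0,"ax":0,"ay":0,"az":0,"claw":0.034},{"x":-0.006,"y":-0.041,"z":0,"ax":0,"ay":0,"az":0,"claw":0.034},{"x":-0.006,"y":-0.041,"z":0,"ax":0,"ay":0,"az":0,"claw":0.034}]}}

```text
time_s: 1.57
ee_pos: [0.4246, 0.1369, 0.359]
eef_rot: [-3.136, -0.009, -2.767]
force: [1.0, 0.8, -0.1]
grip_width: 0.0343
```

```bash
python3 -c "
from h import *
go([.528,-.053,.33])"
```

```text
t 1.57 pos [0.4246 0.1369 0.359 ] yaw [-179.67   -0.49 -158.51] F [ 0.95  0.75 -0.13] w 0.0343
tool delta mm [ -26.9 -214.4   30. ]
```

{"method": "step_arm", "body": {"steps": [{"x":-0.005,"y":-0.041,"z":0,"ax":0,"ay":0,"az":0,"claw":0.034},{"x":-0.005,"y":-0.041,"z":0,"ax":0,"ay":0,"az":0,"claw":0.034},{"x":-0.005,"y":-0.041,"z":0,"ax":0,"ay":0,"az":0,"claw":0.034},{"x":-0.005,"y":-0.041,"z":0,"ax":0,"ay":0,"az":0,"claw":0.034},{"x":-0.005,"y":-0.038,"z":0,"ax":0,"ay":0,"az":0,"claw":0.034}]}}

```text
time_s: 1.98
ee_pos: [0.521, -0.0467, 0.3598]
eef_rot: [-3.136, -0.008, -2.767]
force: [0.4, 0.3, 0.6]
grip_width: 0.0339
```

{"method": "step_arm", "body": {"steps": [{"x":0,"y":-0.006,"z":0,"ax":0,"ay":0,"az":0,"claw":0.034},{"x":0,"y":0,"z":0,"ax":0,"ay":0,"az":0,"claw":0.034}]}}

```text
time_s: 2.15
ee_pos: [0.5249, -0.0585, 0.3577]
eef_rot: [-3.137, -0.011, -2.774]
force: [0.1, -0.4, -0.3]
grip_width: 0.034
```

Run:
```python
from h import *
go([.528,-.053,.33])
im,d,o=cam('wrist');cv2.imwrite('pics/w1.png',im[:,:,::-1]);np.savez('w1.npz',im=im,d=d,pos=o['ee_pos'],rot=o['eef_rot'])
print(proj('wrist',[.528,-.053,.258],o),proj('wrist',[.5234,-.0945,.182],o),proj('wrist',[.5667,-.0788,.182],o))
```

```text
t 2.15 pos [ 0.5249 -0.0585  0.3577] yaw [-179.73   -0.66 -158.92] F [ 0.14 -0.38 -0.27] w 0.034
tool delta mm [-5.2  4.2 27.7]
[262.98914876 197.36367722] [233.42308768 166.80306361] [233.52346075 201.44981313]
```

View pics/w1.png

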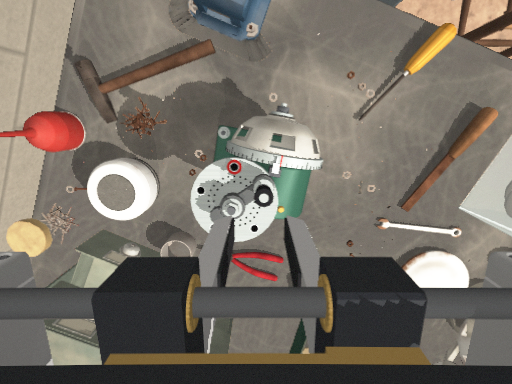

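Wrist view: the knob top is at (263,197) and the red hole at (234,167), both within 1 px of prediction. I'll correct the small tilt and descend.

```bash
cat >> h.py <<'E'
def lvl(yaw=-159.5):
    o=ctrl.get_obs();Tt=T_tool(o)[:3,:3];D=R.from_euler('xyz',[180,0,yaw],degrees=True).as_matrix()
    print('rotvec tool deg',np.degrees(R.from_matrix(Tt.T@D).as_rotvec()).round(2))
E
python3 -c "
from h import *
go([.5283,-.053,.25]);lvl()"
```

```text
t 2.2 pos [ 0.5246 -0.0578  0.3576] yaw [-179.74   -0.68 -158.89] F [ 0.09  0.14 -0.32] w 0.0341
tool delta mm [ -6.5   3.7 107.5]
rotvec tool deg [-0.27 -0.68  0.61]
```

{"method": "step_arm", "body": {"steps": [{"x":-0.006,"y":0.004,"z":0.02,"ax":-0.3,"ay":-0.7,"az":0.6,"claw":0.034},{"x":0,"y":0,"z":0.03,"ax":0,"ay":0,"az":0,"claw":0.034},{"x":0,"y":0,"z":0.02,"ax":0,"ay":0,"az":0,"claw":0.034},{"x":0,"y":0,"z":0,"ax":0,"ay":0,"az":0,"claw":0.034}]}}

```text
time_s: 2.53
ee_pos: [0.5276, -0.0473, 0.2867]
eef_rot: [-3.141, 0.004, -2.781]
force: [0.4, -1.0, 0.5]
grip_width: 0.0338
```

Run:
```python
from h import *
go([.5283,-.053,.224]);lvl()
im,d,o=cam('wrist');crop(im,150,100,370,265,3,'pics/w2.png');print(proj('wrist',[.5284,-.0531,.258],o))
```

```text
t 2.53 pos [ 0.5276 -0.0473  0.2867] yaw [-179.99    0.25 -159.34] F [ 0.41 -0.97  0.49] w 0.0338
tool delta mm [ 1.6 -5.5 62.7]
rotvec tool deg [-0.01  0.25  0.16]
[251.23619395 213.68208723]
```

View pics/w2.png

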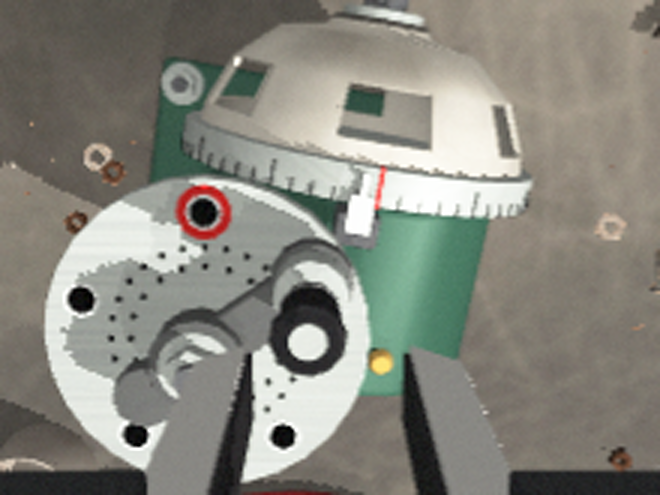

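The knob top is at about (252.7,213), close to prediction. The line is about 20 crop px right of the pointer, which is the +y side as expected. I'll centre and descend.

{"method": "step_arm", "body": {"steps": [{"x":0.0015,"y":-0.0045,"z":0,"ax":0,"ay":0.2,"az":0,"claw":0.034},{"x":0,"y":0,"z":0.02,"ax":0,"ay":0,"az":0,"claw":0.034},{"x":0,"y":0,"z":0.02,"ax":0,"ay":0,"az":0,"claw":0.034},{"x":0,"y":0,"z":0.012,"ax":0,"ay":0,"az":0,"claw":0.034},{"x":0,"y":0,"z":0,"ax":0,"ay":0,"az":0,"claw":0.034}]}}

```text
time_s: 3.0
ee_pos: [0.5303, -0.0504, 0.2443]
eef_rot: [-3.134, 0.012, -2.776]
force: [0.2, -0.2, 0.1]
grip_width: 0.0343
```

Run:
```python
from h import *
go([.5281,-.0521,.224]);lvl()
```

```text
t 3.0 pos [ 0.5303 -0.0504  0.2443] yaw [-179.58    0.69 -159.07] F [ 0.25 -0.21  0.08] w 0.0343
tool delta mm [ 2.9 -0.7 20.3]
rotvec tool deg [-0.42  0.7   0.43]
```

{"method": "step_arm", "body": {"steps": [{"x":0.0025,"y":-0.0005,"z":0.006,"ax":-0.4,"ay":0.7,"az":0.4,"claw":0.034},{"x":0,"y":0,"z":0.009,"ax":0,"ay":0,"az":0,"claw":0.034},{"x":0,"y":0,"z":0.003,"ax":0,"ay":0,"az":0,"claw":0.034},{"x":0,"y":0,"z":0,"ax":0,"ay":0,"az":0,"claw":0.034},{"x":0,"y":0,"z":0,"ax":0,"ay":0,"az":0,"claw":0.034}]}}

```text
time_s: 3.42
ee_pos: [0.5295, -0.0519, 0.2301]
eef_rot: [-3.139, 0.004, -2.783]
force: [0.4, 0.0, -0.0]
grip_width: 0.034
```

Run:
```python
from h import *
go([.5281,-.0521,.224]);lvl()
```

```text
t 3.42 pos [ 0.5295 -0.0519  0.2301] yaw [-179.83    0.23 -159.48] F [ 0.4   0.03 -0.04] w 0.034
tool delta mm [1.5 0.3 6.1]
rotvec tool deg [-0.17  0.23  0.02]
```

{"method": "step_arm", "body": {"steps": [{"x":0.0015,"y":0,"z":0.005,"ax":0,"ay":0.3,"az":0,"claw":0.034},{"x":0,"y":0,"z":0.001,"ax":0,"ay":0,"az":0,"claw":0.034},{"x":0,"y":0,"z":0,"ax":0,"ay":0,"az":0,"claw":0.024},{"x":0,"y":0,"z":0,"ax":0,"ay":0,"az":0,"claw":0.024}], "grip_force": 12}}

```text
time_s: 3.75
ee_pos: [0.5283, -0.0525, 0.2245]
eef_rot: [-3.138, -0.001, -2.783]
force: [-0.2, 0.2, 0.7]
grip_width: 0.0254
```

Run:
```python
from h import *
go([.5281,-.0521,.224]);lvl()
im,d,o=cam('wrist');crop(im,150,100,370,265,3,'pics/w3.png')
im,d,o=cam('scene');crop(im,225,110,345,210,5,'pics/s3.png')
```

```text
t 3.75 pos [ 0.5283 -0.0525  0.2245] yaw [-1.7979e+02 -4.0000e-02 -1.5947e+02] F [-0.23  0.16  0.68] w 0.0254
tool delta mm [0.1 0.5 0.5]
rotvec tool deg [-0.21 -0.04  0.03]
```

View pics/w3.png

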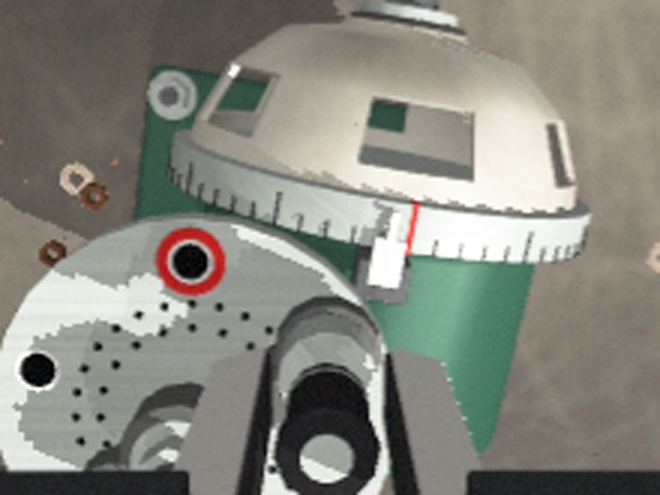

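View pics/s3.png

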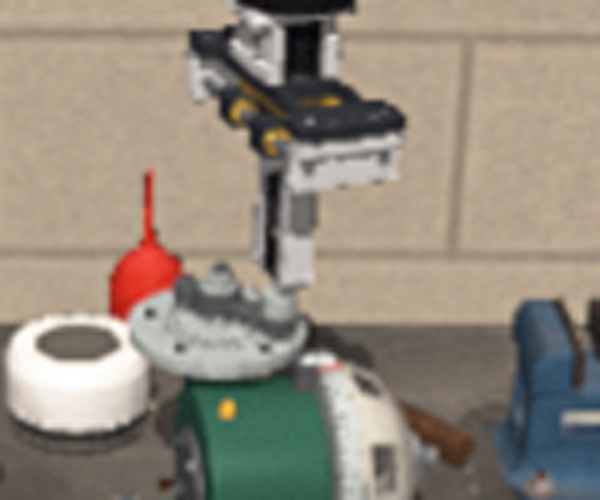

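The knob sits centred between the fingers. Now to grip.

{"method": "step_arm", "body": {"steps": [{"x":0,"y":0.0005,"z":0,"ax":0,"ay":0,"az":0,"claw":0.016},{"x":0,"y":0,"z":0,"ax":0,"ay":0,"az":0,"claw":0.012},{"x":0,"y":0,"z":0,"ax":0,"ay":0,"az":0,"claw":0.012},{"x":0,"y":0,"z":0,"ax":0,"ay":0,"az":0,"claw":0.012}], "grip_force": 14}}

```text
time_s: 4.18
ee_pos: [0.5284, -0.0524, 0.2248]
eef_rot: [-3.137, -0.0, -2.784]
force: [1.6, -0.8, -0.0]
grip_width: 0.0203
```

Run:
```python
from h import *
go([.5281,-.0521,.229]);lvl()
```

```text
t 4.18 pos [ 0.5284 -0.0524  0.2248] yaw [-1.7974e+02 -1.0000e-02 -1.5948e+02] F [ 1.59 -0.84 -0.05] w 0.0203
tool delta mm [ 0.1  0.3 -4.2]
rotvec tool deg [-0.26 -0.01  0.02]
```

{"method": "step_arm", "body": {"steps": [{"x":0,"y":0,"z":0,"ax":0,"ay":0,"az":0,"claw":0.012},{"x":0,"y":0,"z":0,"ax":0,"ay":0,"az":0,"claw":0.012}]}}

```text
time_s: 4.35
ee_pos: [0.5284, -0.0524, 0.2248]
eef_rot: [-3.137, -0.0, -2.784]
force: [0.6, -1.4, -0.7]
grip_width: 0.0202
```

{"method": "step_arm", "body": {"steps": [{"x":0,"y":0,"z":-0.002,"ax":0,"ay":0,"az":0,"claw":0.012},{"x":0,"y":0,"z":-0.002,"ax":0,"ay":0,"az":0,"claw":0.012},{"x":0,"y":0,"z":-0.001,"ax":0,"ay":0,"az":0,"claw":0.012},{"x":0,"y":0,"z":0,"ax":0,"ay":0,"az":0,"claw":0.012}]}}

```text
time_s: 4.68
ee_pos: [0.528, -0.0524, 0.229]
eef_rot: [-3.138, -0.002, -2.784]
force: [0.5, -0.7, -4.9]
grip_width: 0.02
```

Run:
```python
from h import *
go([.5281,-.0521,.230]);lvl()
im,d,o=cam('scene');crop(im,225,110,345,210,5,'pics/s4.png')
im,d,o=cam('wrist');crop(im,150,100,370,265,3,'pics/w4.png')
```

```text
t 4.68 pos [ 0.528  -0.0524  0.229 ] yaw [-1.7979e+02 -1.2000e-01 -1.5949e+02] F [ 0.5  -0.67 -4.91] w 0.02
tool delta mm [-0.2  0.2 -1. ]
rotvec tool deg [-0.21 -0.12  0.01]
```

View pics/s4.png

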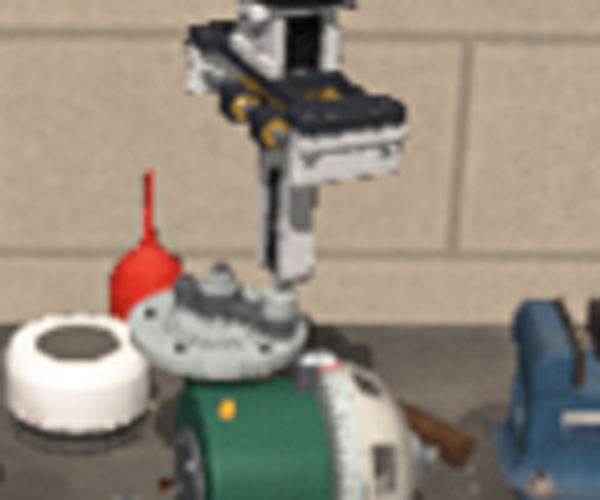

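View pics/w4.png

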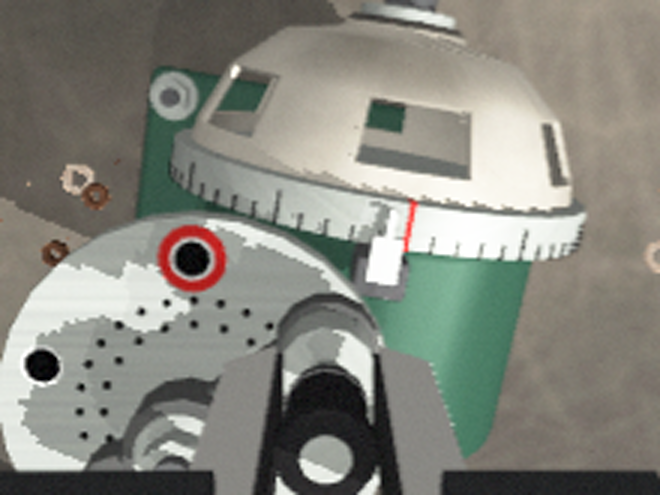

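The spring pulls 4.9 N and the pin is up about 4 mm. Now I'll wind anticlockwise on the arc, printing waypoint deltas for each call.

```bash
cat >> h.py <<'E'
C=np.array([.5665,-.0788]);
def arc(end,n,z,r=.046):
    o=ctrl.get_obs();T=T_tool(o);p=o['ee_pos'];v=p[:2]-C;a0=np.degrees(np.arctan2(v[1],v[0]))%360
    print('t',round(o['time_s'],2),'ang',a0.round(2),'r',(np.hypot(*v)*1000).round(2),'z',p[2].round(4),'F',o['force'].round(1),'w',round(o['grip_width'],4))
    prev=p
    for a in np.linspace(a0,end,n+1)[1:]:
        q=np.array([*(C+r*np.array([np.cos(np.radians(a)),np.sin(np.radians(a))])),z])
        print(a.round(1),(T[:3,:3].T@(q-prev)*1000).round(1));prev=q
E
python3 -c "
from h import *
arc(176,5,.229);lvl()"
```

```text
t 4.78 ang 145.57 r 46.75 z 0.2288 F [ 2.4 -0.8 -5.3] w 0.0204
151.7 [ 3.4 -3.6 -0.2]
157.7 [ 3.5 -3.4  0. ]
163.8 [ 3.1 -3.8  0. ]
169.9 [ 2.7 -4.1  0. ]
176.0 [ 2.3 -4.3  0. ]
rotvec tool deg [-0.2  -0.13  0.01]
```

{"method": "step_arm", "body": {"steps": [{"x":0.0034,"y":-0.0036,"z":0,"ax":0,"ay":0,"az":0,"claw":0.012},{"x":0.0035,"y":-0.0034,"z":0,"ax":0,"ay":0,"az":0,"claw":0.012},{"x":0.0031,"y":-0.0038,"z":0,"ax":0,"ay":0,"az":0,"claw":0.012},{"x":0.0027,"y":-0.0041,"z":0,"ax":0,"ay":0,"az":0,"claw":0.012},{"x":0.0023,"y":-0.0043,"z":0,"ax":0,"ay":0,"az":0,"claw":0.012}]}}

```text
time_s: 5.2
ee_pos: [0.5196, -0.0767, 0.2284]
eef_rot: [-3.14, -0.003, -2.782]
force: [2.8, -0.2, -5.0]
grip_width: 0.0199
```

```bash
python3 -c "
from h import *
arc(198,5,.229);lvl()"
```

```text
t 5.2 ang 177.49 r 46.96 z 0.2284 F [ 2.8 -0.2 -5. ] w 0.0199
181.6 [ 0.3 -3.5 -0.6]
185.7 [ 1.  -3.2  0. ]
189.8 [ 0.7 -3.2  0. ]
193.9 [ 0.5 -3.3  0. ]
198.0 [ 0.3 -3.3  0. ]
rotvec tool deg [-0.12 -0.17  0.08]
```

{"method": "step_arm", "body": {"steps": [{"x":-0.0002,"y":-0.0045,"z":-0.0006,"ax":0,"ay":0,"az":0,"claw":0.012},{"x":0.0009,"y":-0.0045,"z":0,"ax":0,"ay":0,"az":0,"claw":0.012},{"x":0.0008,"y":-0.0045,"z":0,"ax":0,"ay":0,"az":0,"claw":0.012},{"x":0.0004,"y":-0.0045,"z":0,"ax":0,"ay":0,"az":0,"claw":0.012},{"x":0,"y":-0.0045,"z":0,"ax":0,"ay":0,"az":0,"claw":0.012}]}}

```text
time_s: 5.62
ee_pos: [0.5251, -0.1005, 0.2287]
eef_rot: [3.141, -0.005, -2.783]
force: [-0.5, 4.3, -4.8]
grip_width: 0.02
```

Run:
```python
from h import *
arc(235,5,.229);lvl()
im,d,o=cam('wrist');crop(im,150,100,450,300,2.5,'pics/w5.png')
```

```text
t 5.62 ang 207.65 r 46.76 z 0.2287 F [-0.5  4.3 -4.8] w 0.02
213.1 [-1.5 -4.2 -0.3]
218.6 [-1.2 -4.2 -0. ]
224.1 [-1.6 -4.1 -0. ]
229.5 [-1.9 -3.9 -0. ]
235.0 [-2.3 -3.7 -0. ]
rotvec tool deg [ 0.05 -0.27  0.05]
```

View pics/w5.png

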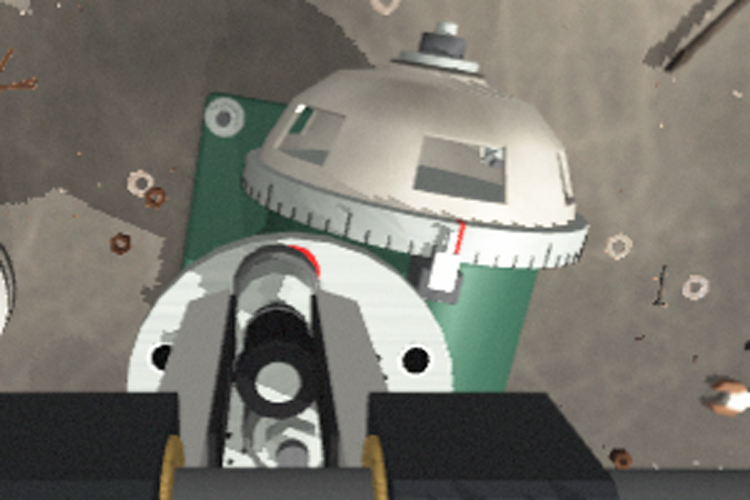

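{"method": "step_arm", "body": {"steps": [{"x":-0.0015,"y":-0.0042,"z":-0.0003,"ax":0,"ay":0,"az":0,"claw":0.012},{"x":-0.0012,"y":-0.0042,"z":0,"ax":0,"ay":0,"az":0,"claw":0.012},{"x":-0.0016,"y":-0.0041,"z":0,"ax":0,"ay":0,"az":0,"claw":0.012},{"x":-0.0019,"y":-0.0039,"z":0,"ax":0,"ay":0,"az":0,"claw":0.012},{"x":-0.0023,"y":-0.0037,"z":0,"ax":0,"ay":0,"az":0,"claw":0.012}]}}

```text
time_s: 6.08
ee_pos: [0.5413, -0.1181, 0.2286]
eef_rot: [3.14, -0.006, -2.783]
force: [-2.4, 3.9, -5.1]
grip_width: 0.0201
```

Run:
```python
from h import *
arc(258,5,.229);lvl()
```

```text
t 6.08 ang 237.3 r 46.73 z 0.2286 F [-2.4  3.9 -5.1] w 0.0201
241.4 [-2.7 -2.2 -0.4]
245.6 [-2.3 -2.4 -0. ]
249.7 [-2.4 -2.3 -0. ]
253.9 [-2.6 -2.1 -0. ]
258.0 [-2.7 -1.9 -0. ]
rotvec tool deg [ 0.09 -0.34  0.05]
```

{"method": "step_arm", "body": {"steps": [{"x":-0.0027,"y":-0.0022,"z":-0.0004,"ax":0,"ay":0,"az":0,"claw":0.012},{"x":-0.0024,"y":-0.0026,"z":0,"ax":0,"ay":0,"az":0,"claw":0.012},{"x":-0.0026,"y":-0.0025,"z":0,"ax":0,"ay":0,"az":0,"claw":0.012},{"x":-0.0028,"y":-0.0023,"z":0,"ax":0,"ay":0,"az":0,"claw":0.012},{"x":-0.003,"y":-0.002,"z":0,"ax":0,"ay":0,"az":0,"claw":0.012}]}}

```text
time_s: 6.5
ee_pos: [0.5596, -0.1252, 0.2285]
eef_rot: [3.139, -0.007, -2.783]
force: [-3.0, 4.0, -5.1]
grip_width: 0.0204
```

Run:
```python
from h import *
arc(270,3,.229);lvl()
im,d,o=cam('wrist');crop(im,270,100,470,250,4,'pics/w6.png');np.savez('w6.npz',im=im,d=d)
im,d,o=cam('scene');crop(im,240,140,320,200,8,'pics/s6.png')
```

```text
t 6.5 ang 261.57 r 46.86 z 0.2285 F [-3.   4.  -5.1] w 0.0204
264.4 [-2.4 -0.3 -0.5]
267.2 [-2.  -0.9 -0. ]
270.0 [-2.1 -0.8 -0. ]
rotvec tool deg [ 0.13 -0.41  0.05]
```

View pics/w6.png

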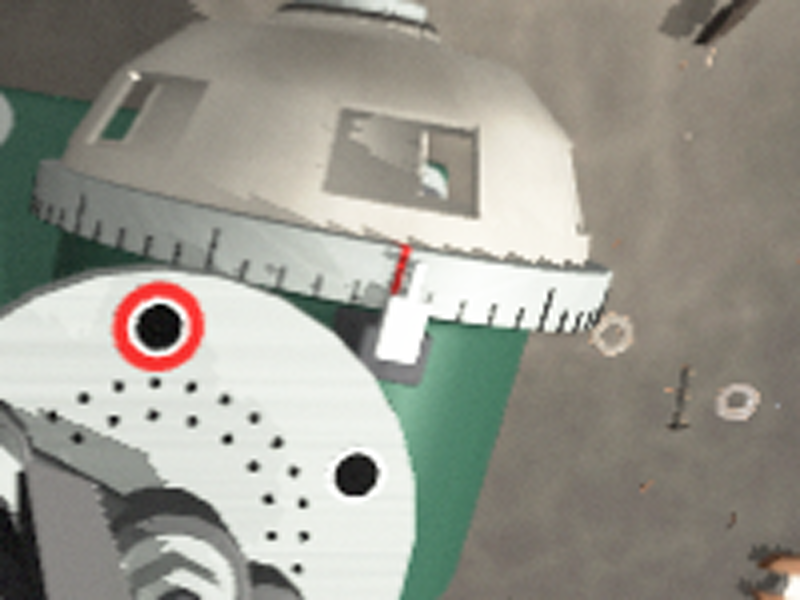

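View pics/s6.png

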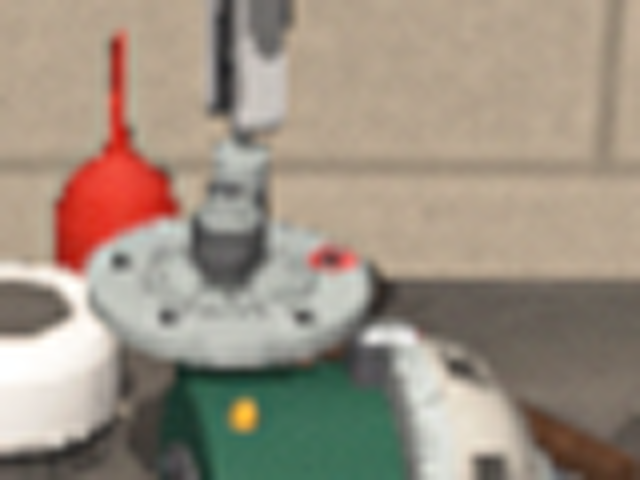

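Run:
```python
from h import *
a=np.load('w6.npz');im=a['im']
crop(im,350,150,395,195,13,'pics/w6z.png')
o=ctrl.get_obs()
m=(im[...,0]>150)&(im[...,1]<90)&(im[...,2]<90)
ys,xs=np.nonzero(m&(np.arange(512)[None]>340));print(xs.min(),xs.max(),ys.min(),ys.max())
for y in range(158,178): 
    x=xs[ys==y]; print(y,x, a['d'][y,362:384].round(3))
```

```text
368 371 161 172
158 [] [0.245 0.246 0.246 0.246 0.244 0.247 0.246 0.245 0.247 0.247 0.246 0.246
 0.245 0.247 0.246 0.246 0.245 0.246 0.247 0.247 0.246 0.246]
159 [] [0.245 0.245 0.246 0.246 0.245 0.245 0.245 0.245 0.245 0.245 0.246 0.246
 0.247 0.246 0.245 0.244 0.246 0.245 0.247 0.247 0.246 0.247]
160 [] [0.241 0.24  0.242 0.244 0.246 0.249 0.246 0.246 0.246 0.246 0.246 0.245
 0.246 0.246 0.246 0.246 0.246 0.246 0.247 0.247 0.247 0.246]
161 [370 371] [0.241 0.241 0.24  0.243 0.24  0.24  0.24  0.242 0.241 0.24  0.247 0.247
 0.246 0.248 0.247 0.247 0.246 0.246 0.247 0.247 0.247 0.247]
162 [371] [0.241 0.242 0.24  0.241 0.241 0.241 0.24  0.24  0.241 0.239 0.238 0.241
 0.241 0.242 0.244 0.246 0.247 0.248 0.247 0.247 0.246 0.247]
163 [371] [0.242 0.242 0.241 0.24  0.24  0.241 0.241 0.241 0.241 0.24  0.24  0.24
 0.241 0.241 0.242 0.24  0.24  0.242 0.242 0.242 0.244 0.247]
164 [370 371] [0.242 0.243 0.241 0.242 0.239 0.24  0.241 0.24  0.24  0.24  0.239 0.24
 0.24  0.241 0.241 0.241 0.241 0.241 0.242 0.241 0.242 0.242]
165 [370 371] [0.242 0.241 0.242 0.24  0.242 0.241 0.241 0.241 0.24  0.2
[... 1115 characters left out ...]
[0.241 0.243 0.242 0.244 0.242 0.244 0.241 0.242 0.243 0.24  0.238 0.239
 0.239 0.244 0.243 0.244 0.244 0.244 0.243 0.243 0.243 0.242]
174 [] [0.244 0.243 0.243 0.243 0.242 0.239 0.239 0.237 0.239 0.239 0.239 0.239
 0.238 0.243 0.243 0.242 0.244 0.244 0.244 0.243 0.243 0.243]
175 [] [0.244 0.243 0.243 0.242 0.243 0.241 0.239 0.238 0.239 0.239 0.239 0.239
 0.24  0.239 0.238 0.238 0.243 0.244 0.244 0.244 0.244 0.244]
176 [] [0.243 0.244 0.243 0.244 0.241 0.241 0.238 0.239 0.238 0.238 0.239 0.24
 0.24  0.24  0.237 0.239 0.243 0.245 0.245 0.244 0.243 0.244]
177 [] [0.261 0.26  0.261 0.262 0.241 0.239 0.24  0.238 0.24  0.24  0.239 0.24
 0.239 0.239 0.239 0.24  0.244 0.243 0.244 0.244 0.245 0.243]
```

View pics/w6z.png

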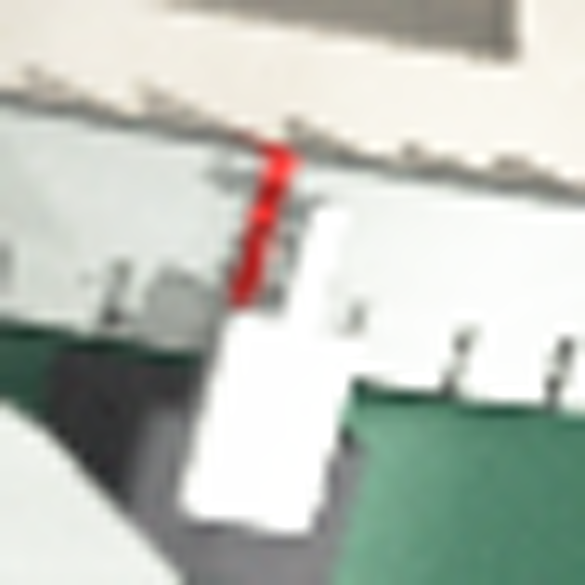

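```bash
cat >> h.py <<'E'
def P3(n,u,v,d,o):
    c,r=ray(n,u,v,o); return c+r*d
E
python3 - <<'E'
from h import *
o=ctrl.get_obs()
hy=np.radians(10.5)
l=P3('wrist',370.3,166,.2405,o);p=P3('wrist',374.3,166.5,.2372,o)
l2=P3('wrist',368.5,172,.242,o);l1=P3('wrist',371,162,.2405,o);print(l,p)
ax=l1-l2;print('line dir deg',np.degrees(np.arctan2(ax[1],ax[0])))
d=p-l;y=np.array([-np.sin(hy),np.cos(hy)]);print('line rel pointer along head y mm',-d[:2]@y*1000)
c=lambda x,y:(220+(x-2.5)/6,165+(y-2.5)/6)
E
```

```text
[ 0.49462825 -0.04755124  0.1690015 ] [ 0.49378565 -0.04568541  0.17237748]
line dir deg -169.66444424243443
line rel pointer along head y mm -1.9881457274546497
```

The line is about 2 mm past the pointer; crank geometry predicts 1.4. I'll go about 7° further for margin.

{"method": "step_arm", "body": {"steps": [{"x":-0.0024,"y":-0.0003,"z":-0.0005,"ax":0,"ay":0,"az":0,"claw":0.012},{"x":-0.0022,"y":-0.0009,"z":0,"ax":0,"ay":0,"az":0,"claw":0.012},{"x":-0.0015,"y":-0.0006,"z":0,"ax":0,"ay":0,"az":0,"claw":0.012},{"x":0,"y":0,"z":0,"ax":0,"ay":0,"az":0,"claw":0.012}]}}

```text
time_s: 6.93
ee_pos: [0.5666, -0.1251, 0.229]
eef_rot: [3.141, -0.008, -2.783]
force: [-2.2, 0.7, -5.4]
grip_width: 0.0198
```

Run:
```python
from h import *
arc(245,5,.229);lvl()
im,d,o=cam('wrist');crop(im,350,150,420,210,10,'pics/w7.png');np.savez('w7.npz',im=im,d=d,pos=o['ee_pos'],rot=o['eef_rot'])
```

```text
t 6.93 ang 270.12 r 46.31 z 0.229 F [-2.2  0.7 -5.4] w 0.0198
265.1 [3.6 1.9 0.1]
260.1 [3.6 1.9 0. ]
255.0 [3.4 2.2 0. ]
250.0 [3.2 2.5 0. ]
245.0 [2.9 2.8 0. ]
rotvec tool deg [ 0.05 -0.43  0.04]
```

View pics/w7.png

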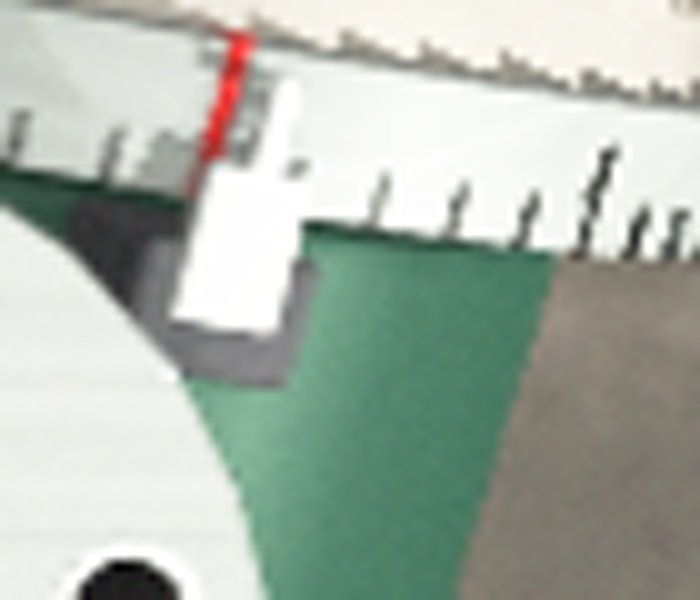

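The line is now clearly left of the pointer (the head's -y side), about 2.5 to 3 mm past. Coming back clockwise with the pin still drawn.

{"method": "step_arm", "body": {"steps": [{"x":0.0036,"y":0.0019,"z":0,"ax":0,"ay":0,"az":0,"claw":0.012},{"x":0.0036,"y":0.0019,"z":0,"ax":0,"ay":0,"az":0,"claw":0.012},{"x":0.0034,"y":0.0022,"z":0,"ax":0,"ay":0,"az":0,"claw":0.012},{"x":0.0032,"y":0.0025,"z":0,"ax":0,"ay":0,"az":0,"claw":0.012},{"x":0.0029,"y":0.0028,"z":0,"ax":0,"ay":0,"az":0,"claw":0.012}]}}

```text
time_s: 7.4
ee_pos: [0.546, -0.1206, 0.2296]
eef_rot: [-3.14, -0.005, -2.783]
force: [0.7, 0.8, -5.1]
grip_width: 0.02
```

Run:
```python
from h import *
arc(222,5,.229);lvl()
```

```text
t 7.4 ang 243.92 r 46.53 z 0.2296 F [ 0.7  0.8 -5.1] w 0.02
239.5 [1.9 3.  0.6]
235.2 [2.1 2.8 0. ]
230.8 [1.9 3.  0. ]
226.4 [1.7 3.1 0. ]
222.0 [1.4 3.2 0. ]
rotvec tool deg [-0.07 -0.28  0.02]
```

{"method": "step_arm", "body": {"steps": [{"x":0.0019,"y":0.003,"z":0.0006,"ax":0,"ay":0,"az":0,"claw":0.012},{"x":0.0021,"y":0.0028,"z":0,"ax":0,"ay":0,"az":0,"claw":0.012},{"x":0.0019,"y":0.003,"z":0,"ax":0,"ay":0,"az":0,"claw":0.012},{"x":0.0017,"y":0.0031,"z":0,"ax":0,"ay":0,"az":0,"claw":0.012},{"x":0.0014,"y":0.0032,"z":0,"ax":0,"ay":0,"az":0,"claw":0.012}]}}

```text
time_s: 7.82
ee_pos: [0.5306, -0.1086, 0.2295]
eef_rot: [-3.139, -0.004, -2.784]
force: [2.5, -2.5, -4.8]
grip_width: 0.0199
```

Run:
```python
from h import *
arc(213,2,.229);lvl()
```

```text
t 7.82 ang 219.69 r 46.71 z 0.2295 F [ 2.5 -2.5 -4.8] w 0.0199
216.3 [0.1 2.8 0.5]
213.0 [ 0.7  2.6 -0. ]
rotvec tool deg [-0.14 -0.21  0.01]
```

{"method": "step_arm", "body": {"steps": [{"x":0.0003,"y":0.0028,"z":0,"ax":0,"ay":0,"az":0,"claw":0.012},{"x":0.0005,"y":0.0018,"z":0,"ax":0,"ay":0,"az":0,"claw":0.012},{"x":0,"y":0,"z":0.002,"ax":0,"ay":0,"az":0,"claw":0.012},{"x":0,"y":0,"z":0.0025,"ax":0,"ay":0,"az":0,"claw":0.012},{"x":0,"y":0,"z":0,"ax":0,"ay":0,"az":0,"claw":0.012}]}}

```text
time_s: 8.23
ee_pos: [0.528, -0.1043, 0.2253]
eef_rot: [-3.137, -0.003, -2.783]
force: [1.4, -1.1, -3.2]
grip_width: 0.0199
```

Run:
```python
from h import *
arc(200,6,.2245);lvl()
im,d,o=cam('wrist');crop(im,200,100,460,295,3,'pics/w8.png');np.savez('w8.npz',im=im,d=d,pos=o['ee_pos'],rot=o['eef_rot'])
```

```text
t 8.23 ang 213.59 r 46.18 z 0.2253 F [ 1.4 -1.1 -3.2] w 0.0199
211.3 [0.2 1.8 0.7]
209.1 [ 0.3  1.8 -0. ]
206.8 [ 0.2  1.8 -0. ]
204.5 [ 0.2  1.8 -0. ]
202.3 [ 0.1  1.8 -0. ]
200.0 [ 0.   1.8 -0. ]
rotvec tool deg [-0.27 -0.15  0.02]
```

View pics/w8.png

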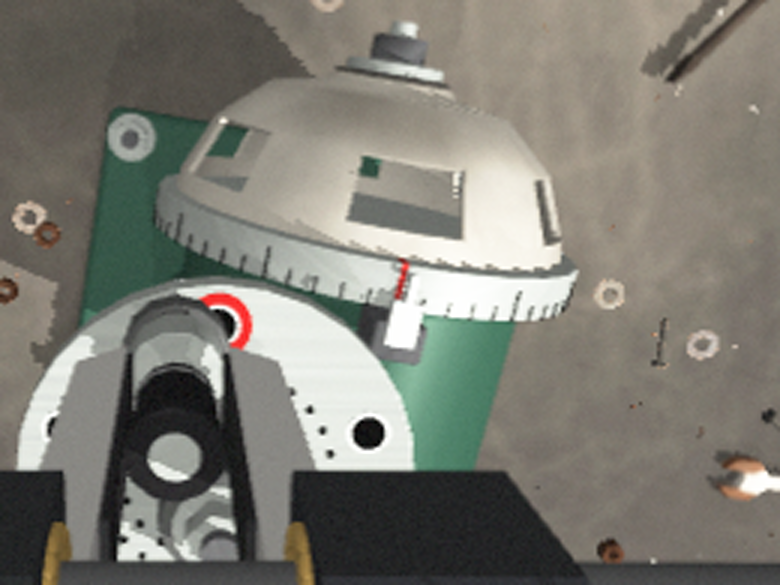

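The pin is nearly on the face, about 13° before the hole, and the play is taken up clockwise. I'll open the fingers slightly and then nudge the knob with the trailing finger only.

{"method": "step_arm", "body": {"steps": [{"x":0,"y":0,"z":0,"ax":0,"ay":0,"az":0,"claw":0.024},{"x":0,"y":0,"z":0,"ax":0,"ay":0,"az":0,"claw":0.0255},{"x":0,"y":0,"z":0,"ax":0,"ay":0,"az":0,"claw":0.0255},{"x":0,"y":0.0015,"z":0,"ax":0,"ay":0,"az":0,"claw":0.0255}]}}

```text
time_s: 8.62
ee_pos: [0.5281, -0.103, 0.2266]
eef_rot: [-3.137, -0.001, -2.784]
force: [0.4, -0.7, -0.3]
grip_width: 0.0258
```

Run:
```python
from h import *
arc(200,6,.2255);lvl()
```

```text
t 8.62 ang 212.16 r 45.41 z 0.2266 F [ 0.4 -0.7 -0.3] w 0.0258
210.1 [0.9 1.5 1.1]
208.1 [ 0.2  1.6 -0. ]
206.1 [ 0.2  1.6 -0. ]
204.1 [ 0.1  1.6 -0. ]
202.0 [ 0.1  1.6 -0. ]
200.0 [ 0.   1.6 -0. ]
rotvec tool deg [-0.28 -0.05  0.  ]
```

{"method": "step_arm", "body": {"steps": [{"x":0.0006,"y":0.0016,"z":0.0005,"ax":0,"ay":0,"az":0,"claw":0.0255},{"x":0.0003,"y":0.0016,"z":0,"ax":0,"ay":0,"az":0,"claw":0.0255},{"x":0.0002,"y":0.0016,"z":0,"ax":0,"ay":0,"az":0,"claw":0.0255},{"x":0.0002,"y":0.0016,"z":0,"ax":0,"ay":0,"az":0,"claw":0.0255},{"x":0.0002,"y":0.0012,"z":0,"ax":0,"ay":0,"az":0,"claw":0.0255}]}}

```text
time_s: 9.03
ee_pos: [0.5242, -0.0972, 0.2269]
eef_rot: [-3.133, 0.001, -2.785]
force: [1.7, -4.8, -1.6]
grip_width: 0.0255
```

Run:
```python
from h import *
arc(200,3,.2255);lvl()
im,d,o=cam('wrist');crop(im,200,100,460,295,3,'pics/w9.png');np.savez('w9.npz',im=im,d=d,pos=o['ee_pos'],rot=o['eef_rot'])
```

```text
t 9.03 ang 203.5 r 46.1 z 0.2269 F [ 1.7 -4.8 -1.6] w 0.0255
202.3 [-0.1  1.   1.4]
201.2 [ 0.   0.9 -0. ]
200.0 [ 0.   0.9 -0. ]
rotvec tool deg [-0.51  0.04 -0.05]
```

View pics/w9.png

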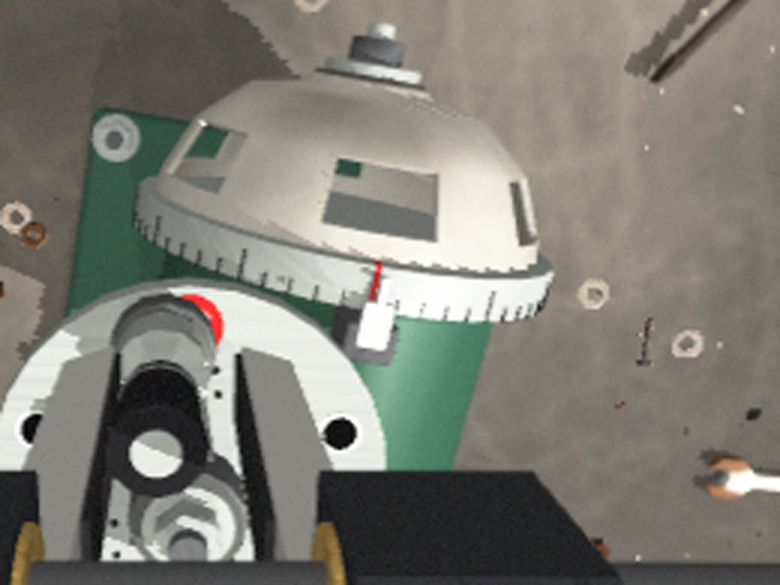

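{"method": "step_arm", "body": {"steps": [{"x":0.0002,"y":0.0012,"z":0.0004,"ax":-0.3,"ay":0,"az":0,"claw":0.0255},{"x":0,"y":0.0012,"z":0,"ax":0,"ay":0,"az":0,"claw":0.0255},{"x":0,"y":0.001,"z":0,"ax":0,"ay":0,"az":0,"claw":0.0255}]}}

```text
time_s: 9.33
ee_pos: [0.5227, -0.0937, 0.2266]
eef_rot: [-3.139, 0.001, -2.785]
force: [-0.6, -0.8, -0.1]
grip_width: 0.0253
```

Run:
```python
from h import *
arc(196,3,.2255);lvl()
```

```text
t 9.33 ang 198.79 r 46.25 z 0.2266 F [-0.6 -0.8 -0.1] w 0.0253
197.9 [-0.3  0.7  1.1]
196.9 [-0.   0.7 -0. ]
196.0 [-0.1  0.7 -0. ]
rotvec tool deg [-0.17  0.06 -0.05]
```

{"method": "step_arm", "body": {"steps": [{"x":0,"y":0.0008,"z":0,"ax":0,"ay":0,"az":0,"claw":0.0255},{"x":0,"y":-0.001,"z":0,"ax":0,"ay":0,"az":0,"claw":0.0255},{"x":0,"y":0,"z":0,"ax":0,"ay":0,"az":0,"claw":0.0255}]}}

```text
time_s: 9.58
ee_pos: [0.5225, -0.093, 0.2266]
eef_rot: [-3.14, 0.001, -2.784]
force: [-0.5, -0.6, 0.8]
grip_width: 0.0253
```

Run:
```python
from h import *
arc(196,3,.2255);lvl()
im,d,o=cam('wrist');crop(im,180,150,330,270,5,'pics/w10.png');np.savez('w10.npz',im=im,d=d,pos=o['ee_pos'],rot=o['eef_rot'])
```

```text
t 9.58 ang 197.89 r 46.2 z 0.2266 F [-0.5 -0.6  0.8] w 0.0253
197.3 [-0.2  0.5  1.1]
196.6 [-0.   0.5 -0. ]
196.0 [-0.   0.5 -0. ]
rotvec tool deg [-0.07  0.05 -0.01]
```

View pics/w10.png

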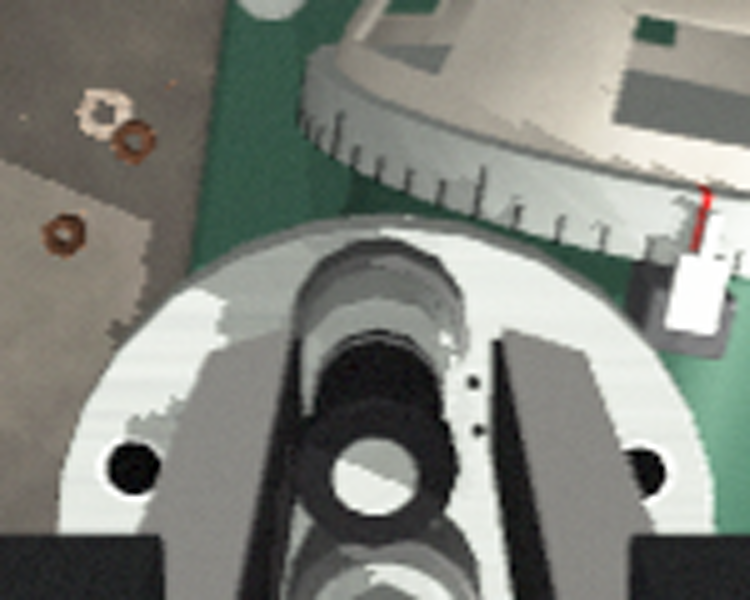

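```bash
cat > kz.py <<'E'
from h import *
def kz(f,u,v):
    a=np.load(f);o=dict(ee_pos=a['pos'],eef_rot=a['rot']);D=a['d'][v-3:v+4,u-3:u+4];d=np.median(D[D>0])
    p=P3('wrist',u,v,d,o);w=p[:2]-C;print(f,d,p.round(4),'r',np.hypot(*w).round(4),'ang',np.degrees(np.arctan2(w[1],w[0]))%360)
E
python3 - <<'E'
from kz import *
kz('w8.npz',258,252);kz('w9.npz',252,251);kz('w10.npz',255,245)
# sleeve top
kz('w10.npz',236,224)
E
```

```text
w8.npz 0.16061895 [ 0.5283 -0.1043  0.257 ] r 0.0459 ang 213.75832090960284
w9.npz 0.16275851 [ 0.526  -0.1002  0.2566] r 0.0458 ang 207.84583739430644
w10.npz 0.16953781 [ 0.5235 -0.0948  0.2492] r 0.0459 ang 200.41539516354473
w10.npz 0.17762712 [ 0.5191 -0.1094  0.2384] r 0.0564 ang 212.85597725980094
```

The knob top dropped from 256.6 to 249.2 mm, so the pin is home, at 200.4°. I'll open the fingers, centre and withdraw.

{"method": "step_arm", "body": {"steps": [{"x":0,"y":-0.001,"z":0,"ax":0,"ay":0,"az":0,"claw":0.034},{"x":0,"y":-0.001,"z":0,"ax":0,"ay":0,"az":0,"claw":0.036},{"x":0,"y":0,"z":0,"ax":0,"ay":0,"az":0,"claw":0.036},{"x":0,"y":0,"z":-0.01,"ax":0,"ay":0,"az":0,"claw":0.036},{"x":0,"y":0,"z":-0.02,"ax":0,"ay":0,"az":0,"claw":0.036}]}}

```text
time_s: 10.05
ee_pos: [0.522, -0.0943, 0.2544]
eef_rot: [3.138, -0.004, -2.784]
force: [0.2, 0.1, 0.4]
grip_width: 0.036
```

{"method": "step_arm", "body": {"steps": [{"x":0,"y":0,"z":-0.03,"ax":0,"ay":0,"az":0,"claw":0.036},{"x":0,"y":0,"z":-0.03,"ax":0,"ay":0,"az":0,"claw":0.036},{"x":0,"y":0.02,"z":0,"ax":0,"ay":0,"az":0,"claw":0.036},{"x":0,"y":0.025,"z":0,"ax":0,"ay":0,"az":0,"claw":0.036},{"x":0,"y":0,"z":0,"ax":0,"ay":0,"az":0,"claw":0.036}]}}

```text
time_s: 10.47
ee_pos: [0.5064, -0.0516, 0.3249]
eef_rot: [3.141, 0.001, -2.786]
force: [0.3, -0.3, 0.2]
grip_width: 0.0359
```

Run:
```python
from h import *
go([.5,-.05,.3])
im,d,o=cam('wrist');crop(im,140,90,340,240,4,'pics/w11.png');np.savez('w11.npz',im=im,d=d,pos=o['ee_pos'],rot=o['eef_rot'])
im,d,o=cam('scene');crop(im,235,145,325,215,8,'pics/s11.png');cv2.imwrite('pics/s11f.png',im[:,:,::-1])
```

```text
t 10.47 pos [ 0.5064 -0.0516  0.3249] yaw [ 1.7996e+02  8.0000e-02 -1.5962e+02] F [ 0.28 -0.34  0.23] w 0.0359
tool delta mm [ 5.4  3.7 24.9]
```

View pics/w11.png

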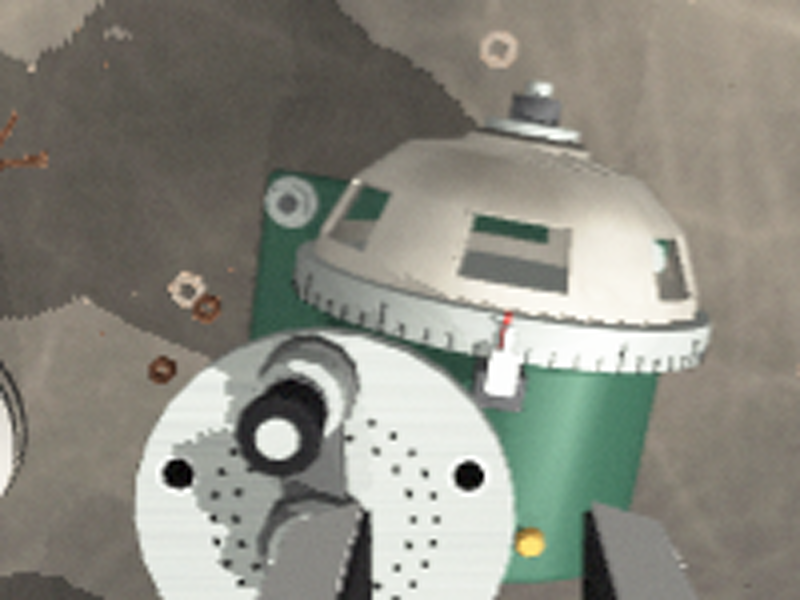

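View pics/s11.png

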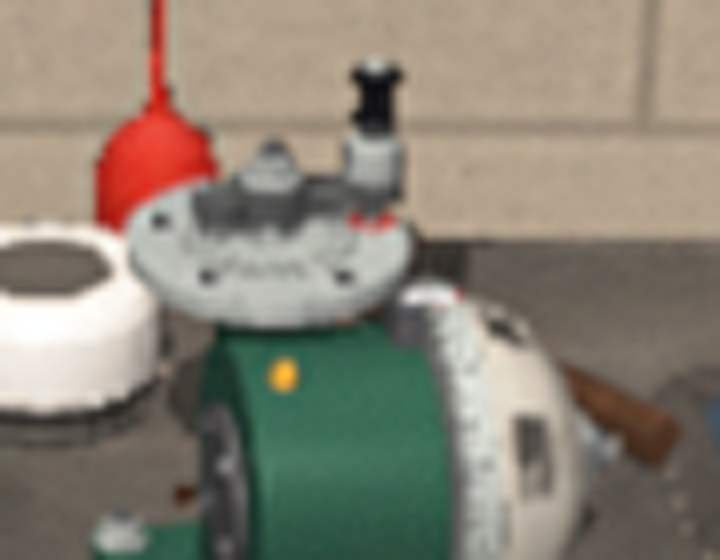

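Run:
```python
from kz import *
kz('w11.npz',209,199)
a=np.load('w11.npz');im=a['im'];crop(im,250,160,285,195,16,'pics/w11z.png')
```

```text
w11.npz 0.264553 [ 0.5233 -0.0951  0.2492] r 0.0462 ang 200.67680965009623
```

View pics/w11z.png

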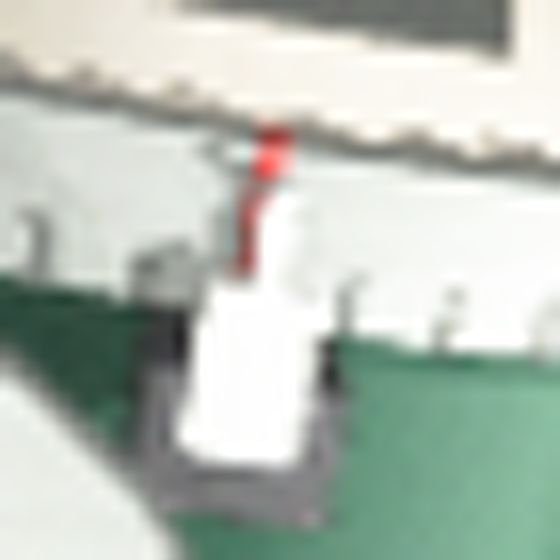

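The pin is confirmed home. The line's exact offset isn't clear at this resolution, so I'll move closer for a better look.

{"method": "step_arm", "body": {"steps": [{"x":-0.01,"y":0.006,"z":0.02,"ax":0,"ay":0,"az":0,"claw":0.036},{"x":0,"y":0,"z":0.025,"ax":0,"ay":0,"az":0,"claw":0.036},{"x":0,"y":0,"z":0,"ax":0,"ay":0,"az":0,"claw":0.036},{"x":0,"y":0,"z":0,"ax":0,"ay":0,"az":0,"claw":0.036}]}}

```text
time_s: 10.9
ee_pos: [0.5153, -0.0464, 0.2789]
eef_rot: [-3.142, 0.001, -2.788]
force: [-0.2, -0.2, 1.1]
grip_width: 0.0356
```

Run:
```python
from h import *
go([.5,-.05,.3])
im,d,o=cam('wrist');np.savez('w12.npz',im=im,d=d,pos=o['ee_pos'],rot=o['eef_rot'])
m=(im[...,0]>150)&(im[...,1]<100)&(im[...,2]<100);ys,xs=np.nonzero(m[:200]);s=(xs>225)&(xs<330);print(xs[s],ys[s])
u,v=int(np.median(xs[s])),int(np.median(ys[s]));print(u,v)
crop(im,u-25,v-20,u+25,v+30,12,'pics/w12.png')
np.set_printoptions(linewidth=200)
print(d[v-6:v+16,u-8:u+12].round(3))
```

```text
t 10.9 pos [ 0.5153 -0.0464  0.2789] yaw [-1.7999e+02  4.0000e-02 -1.5971e+02] F [-0.24 -0.21  1.09] w 0.0356
tool delta mm [ 15.6   2.  -21.1]
[266 266 265 266 265 265 265 264 264] [167 168 169 169 170 171 172 174 175]
265 170
[[0.299 0.297 0.298 0.297 0.298 0.297 0.298 0.297 0.296 0.296 0.298 0.297 0.298 0.297 0.297 0.297 0.297 0.298 0.299 0.299]
 [0.294 0.295 0.297 0.299 0.297 0.3   0.297 0.298 0.297 0.    0.297 0.298 0.298 0.297 0.296 0.297 0.298 0.298 0.298 0.298]
 [0.292 0.292 0.293 0.292 0.293 0.294 0.294 0.295 0.297 0.295 0.298 0.298 0.298 0.298 0.297 0.298 0.297 0.299 0.297 0.297]
 [0.292 0.292 0.293 0.293 0.292 0.292 0.291 0.292 0.292 0.292 0.294 0.295 0.295 0.295 0.296 0.297 0.299 0.301 0.299 0.298]
 [0.292 0.294 0.292 0.292 0.293 0.293 0.292 0.291 0.292 0.292 0.292 0.292 0.293 0.292 0.293 0.293 0.294 0.293 0.295 0.296]
 [0.294 0.293 0.292 0.291 0.294 0.292 0.293 0.291 0.292 0.292 0.293 0.293 0.293 0.292 0.293 0.294 0.291 0.292 0.292 0.294]
 [0.294 0.294 0.292 0.292 0.294 0.294 0.293 0.292 0.292 0.288 0.288 0.292 0.293 0.293 0.293 0.293 0.294 0.293 0.294 0.294]
 [0.293 0.2
[... 1134 characters left out ...]
0.29  0.291 0.291 0.291 0.29  0.291 0.292 0.295 0.294 0.295 0.296 0.296 0.296 0.297]
 [0.301 0.3   0.3   0.303 0.292 0.291 0.291 0.291 0.292 0.292 0.29  0.291 0.292 0.311 0.296 0.313 0.296 0.297 0.296 0.297]
 [0.297 0.295 0.296 0.297 0.292 0.292 0.    0.292 0.29  0.293 0.292 0.293 0.305 0.305 0.313 0.312 0.311 0.313 0.312 0.313]
 [0.292 0.293 0.293 0.292 0.291 0.291 0.292 0.292 0.292 0.291 0.292 0.294 0.3   0.301 0.313 0.311 0.311 0.313 0.312 0.313]
 [0.294 0.292 0.294 0.293 0.293 0.292 0.292 0.292 0.293 0.292 0.293 0.292 0.295 0.296 0.297 0.312 0.312 0.312 0.312 0.312]
 [0.294 0.294 0.294 0.292 0.294 0.292 0.293 0.292 0.292 0.293 0.294 0.295 0.294 0.292 0.294 0.312 0.313 0.312 0.313 0.313]]
```

View pics/w12.png

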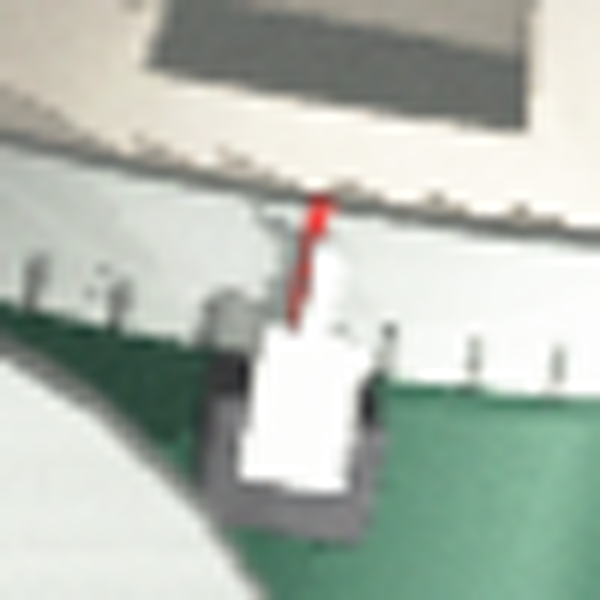

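Run:
```python
from h import *
a=np.load('w12.npz');o=dict(ee_pos=a['pos'],eef_rot=a['rot'])
p=P3('wrist',266.6,171,.2885,o)
for (u,v) in [(266.4,167.5),(265.8,169.5)]:
    l=P3('wrist',u,v,.2925,o)
    for yaw in (9.5,10.5,11.5):
        h=np.radians(yaw);d=(l-p)[:2];print(l.round(4),p.round(4),yaw,'dy mm',(d@[-np.sin(h),np.cos(h)]*1000).round(2),'dx',(d@[np.cos(h),np.sin(h)]*1000).round(2))
```

```text
[ 0.4909 -0.0468  0.168 ] [ 0.4935 -0.0458  0.1729] 9.5 dy mm -0.61 dx -2.7
[ 0.4909 -0.0468  0.168 ] [ 0.4935 -0.0458  0.1729] 10.5 dy mm -0.57 dx -2.71
[ 0.4909 -0.0468  0.168 ] [ 0.4935 -0.0458  0.1729] 11.5 dy mm -0.52 dx -2.71
[ 0.493  -0.0467  0.1686] [ 0.4935 -0.0458  0.1729] 9.5 dy mm -0.85 dx -0.6
[ 0.493  -0.0467  0.1686] [ 0.4935 -0.0458  0.1729] 10.5 dy mm -0.84 dx -0.62
[ 0.493  -0.0467  0.1686] [ 0.4935 -0.0458  0.1729] 11.5 dy mm -0.83 dx -0.63
```

The line is 0.6 to 0.8 mm from the pointer, within 2 mm. I'll lift clear and check the scene again.

{"method": "step_arm", "body": {"steps": [{"x":0,"y":0,"z":-0.035,"ax":0,"ay":0,"az":0,"claw":0.036},{"x":0,"y":0,"z":-0.035,"ax":0,"ay":0,"az":0,"claw":0.036},{"x":0,"y":0,"z":0,"ax":0,"ay":0,"az":0,"claw":0.036},{"x":0,"y":0,"z":0,"ax":0,"ay":0,"az":0,"claw":0.036}]}}

```text
time_s: 11.28
ee_pos: [0.5149, -0.0483, 0.3545]
eef_rot: [3.141, 0.0, -2.79]
force: [0.1, -0.5, -0.5]
grip_width: 0.036
```

Run:
```python
from h import *
im,d,o=cam('scene');cv2.imwrite('pics/s13.png',im[:,:,::-1]);go([.5,-.05,.3]);print(o['joint_vel'].round(3))
```

```text
t 11.33 pos [ 0.515  -0.0483  0.355 ] yaw [-1.7997e+02  6.0000e-02 -1.5983e+02] F [0.15 0.35 1.05] w 0.0362
tool delta mm [14.7  3.6 55. ]
[-0.008 -0.028 -0.088  0.001  0.052 -0.004]
```

View pics/s13.png

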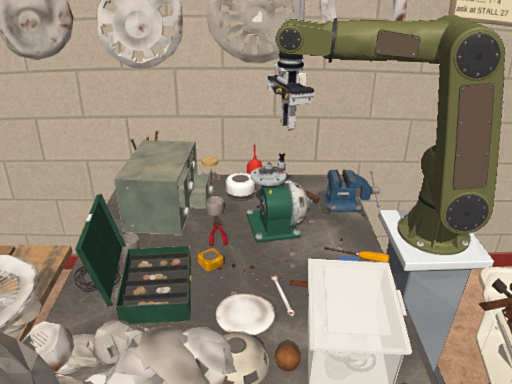

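The arm is clear of the head at (270,200), the knob is down at (282,158), and the rest of the bench looks unchanged.

```bash
python3 -c "
from h import *
print(ticket.hand_in())"
```

```text
the job is handed in; nothing more can be done
None
```

The plunger is home in the red-ringed hole and the job is handed in, at about 11 s on the robot's clock.

I drew the plunger up about 4 mm and wound the crank anticlockwise past the red-ringed hole. The last measured line position was about 2 mm beyond the pointer, and I wound roughly 8° further after that. I then came back clockwise to take up the play and set the pin on the plate about 13° short of the hole. With the grip released, I nudged the knob with one finger, and the spring dropped the pin in by itself. The force readings during the nudge, taken at the end of each call, were about 5 N at most.

**Pin:** the knob top fell from 256.6 to 249.2 mm and stayed there after release. It stands at 200.4–200.7°, and the hole measured about 200°.

**Line:** it ends about 0.6–0.8 mm to the -y side of the pointer, within the 2 mm allowed. The camera measurement is only good to about half a millimetre. My earlier reading was off from the crank geometry by about the same amount and in the same direction, so some of this may be camera bias.

**Other readings:** the gripper read 20 mm on the 18 mm knob, probably touching the flange, but the hold was steady. The first move call was refused because it left out some keys, so nothing moved.

The other things on the bench look unmoved in the last picture, and the arm was clear of everything at hand-in.

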